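# Bolt an amplifier chassis into its assembly cradle

### The job

Lock the open amplifier chassis into its assembly cradle: press the long spring catch paddle down with one fingertip and keep it down while the other fingertip pushes the bolt, by its upright tab, fully home into the chassis wall. Only when the bolt is fully home let the catch spring back up behind it, and move clear. Do not pick anything up, and leave the loose things on the bench and cradle where they are.

Things in the scene. Friction and masses are not known exactly. Their poses are not given: they have to be found in the camera images.
- jig: Fixed assembly cradle: dark steel plate 510 x 340 x 10 mm; an open aluminium chassis with a green board fills it from x = 80 mm on (top 65 mm above the bench). Origin on the bench under the lock, which is near the plate's robot-side end. x: away from the robot, the way the bolt slides home; y: left; z: up. For x -90 to 50, y -75 to 75 mm only the lock's parts stand on the plate.
- catch (a joint): Spring catch travel in m: 0 = up, 0.010 = fully down, straight down. Spring about 3 N at first, 7 N fully down; lifts it again when released. Its cross-bar blocks the bolt's carriage when pressed less than 6 mm; 7 to 10 mm down lets it pass. The carriage is hollow below: let up half-way, the catch springs into it and blocks the bolt again.
- catch_top (a point): Centre of the top face of the catch's flat level aluminium paddle, moves with it. Paddle 110 mm long (cradle's x), 32 mm wide (y), 5 mm thick; top 55 mm above the bench when up, 45 mm fully down. A fingertip can slide along it while pressing. At x = -13, y = 35 mm of the cradle. Axes as the cradle's.
- bolt (a joint): Bolt travel in m: 0 = drawn back, 0.042 = fully home at its stop, the round bolt then standing in the chassis wall. Slides along the cradle's +x; about 3 N of friction, no spring, stays where left. Starts at 0 to 0.002. With the catch up it moves at most 3 mm; from 0.039 on the catch can rise behind it.
- tab_back (a point): Middle of the width of the back face (towards the robot, cradle's -x) of the steel tab standing on the bolt's dark carriage, 66 mm above the bench; moves with it. Tab 34 mm wide (y), 8 mm thick (x), top at 78 mm; carriage top and all behind it at most 36 mm. Bolt drawn back: x = -29, y = -34 mm of the cradle, 69 mm across from the paddle's middle line. Axes as the cradle's.
- capacitor: Loose bystander: upright capacitor, 25 mm across, 45 mm tall, on the cradle plate on the robot's side of the lock. Origin at its foot.
- heatsink: Loose bystander: finned aluminium heat sink 50 x 30 x 24 mm, on the cradle plate to one side of the lock. Origin under its centre.
- tape: Loose bystander: roll of clear tape, 60 mm across, 19 mm high, flat on the cradle plate to the other side of the lock. Origin under its centre.
- driver: Loose bystander: screwdriver with a yellow handle lying on the bench left of the cradle. Origin under its middle.
- spanner: Loose bystander: steel spanner lying on the bench right of the cradle. Origin under its middle.
- flux: Loose bystander: white jar 48 mm across, 100 mm tall, on the bench right of the cradle. Origin at its foot.
- wheelknob: Loose bystander: turned steel knob 52 mm across, 24 mm high, on the bench left of the cradle. Origin at its foot.

How it is judged:
On the way, in this order (a step that is already met when the one before it is completed fails the run):
1. the catch is held down (7 mm or more) while the bolt is still drawn back (value of joint catch above 0.0065 m and value of joint bolt below 0.006 m), for 0.1 s.
2. the bolt is fully home (within 3 mm of its stop) with the catch still held down (value of joint bolt above 0.039 m and value of joint catch above 0.006 m), for 0.1 s.
At the end, for the whole second after the job is handed in: The bolt is fully home (joint above 0.039 of 0.042 m), the catch has sprung up behind it (joint below 0.002 m), and every loose thing is within 25 mm of where it stood (value of joint bolt above 0.039 m and value of joint catch below 0.002 m and distance of each of capacitor, heatsink, tape, driver, spanner, flux, wheelknob from where it was at the start of the episode below 0.025 m); the robot touches nothing.
It fails at once if the catch was let up (under 4 mm down) while the bolt was part-way (value of joint bolt between 0.008 and 0.034 m and value of joint catch below 0.004 m).
It fails at once if a loose thing was pushed, lifted or carried away (25 mm or more) (distance of any of capacitor, heatsink, tape, driver, spanner, flux, wheelknob from where it was at the start of the episode above 0.025 m).
It fails at once if a standing loose thing was knocked over (angle between any of capacitor, flux's own z axis and vertical above 0.5 rad).
It also fails if it takes over 32 s, if anything falls off the work surface, if the arm or the gripper's body presses on something with over 40 N, if the wrist force passes 120 N, or if a joint passes its speed limit or range.

### The arm

A 6-joint arm with a two-finger parallel gripper is mounted at the origin on the work surface. World frame = base frame: x ahead of the robot, y to its left, z up, the work surface at z = 0. Lengths are in m, angles in rad, forces in N, time in s.
With the tool pointing down it reaches from about 0.25 to 0.8 m from the base axis. Payload 3.9 kg.
Tool frame: the origin (TCP) lies on the mounting face of the last link; the fingertips stand 173 mm ahead of it and the grasp point (between the pads) lies 155 mm ahead of it (ctrl.tips_ahead is the distance from the TCP to the fingertips, in m); z points along the fingers, y is the direction in which the jaws open and shut (so a half turn about z gives the same grasp; the last joint's range is limited). The gripper opens to 85 mm and grips with 20 to 120 N. Pads are 22 mm wide; open, the fingers measure 114 mm over their backs; the gripper's body (76 mm by 85 mm) begins 54 mm behind the grasp point. The pads swing forward as they close: fully open they stand 13 mm farther back than shut.
Start: joints at [1.114, 0.26, -0.138, 1.173, 0, 1.571], TCP at [0.232, 0.471, 0.405] pointing down, gripper open.
Joint ranges: [-2.78, 2.78], [-0.83, 1.72], [-1.28, 1.37], [-1.9, 2.12], [-1.57, 1.48], [-3.14, 3.14]. Speed limits (rad/s): [2.57, 2.57, 3.14, 3.14, 3.14, 3.14].

### API

Orientations are given as a rotation vector (axis times angle).
In Python, from rig import ctrl gives the robot as it stands. Calls block until the motion is done:
- ctrl.reach(position, orientation): joint-space move of the TCP to a pose.
- ctrl.move_linear(position, frame=None, feed=0.15, f_stop=None): straight line of the TCP; frame=None keeps the orientation; feed is the mean speed in m/s. With f_stop (N) it stops when the force on the tool has changed by that much, and returns True; else False.
- ctrl.goto_joints(angles): joint-space move.
- ctrl.move_gripper(opening, grasp_force=None): finger opening in m; grasp_force is the grip in N (None keeps the last); returns when the fingers have stopped.
- ctrl.sleep(seconds).
- ctrl.ik(position, orientation): joint angles nearest the present ones, or None.
- ctrl.observe(): the state.
- ctrl.read_camera(name): name is "scene" or "top" or "wrist"; returns the picture (400x640x3 uint8, blue, green, red); there is no depth.
- ctrl.get_calibration(name): a dict with "fov_y" (degrees; the focal length in pixels is half the picture's height over the tangent of half this angle, whatever the lens; pixels are square), "cx", "cy" (the principal point, pixels), "D" ([k1, k2, p1, p2, k3] as OpenCV has them; the pictures are not rectified), "R" (3x3) and "t" (3): a world point X has camera coordinates R X + t; the wrist camera has in their place "hand_eye" (4x4, takes a point from camera to tool coordinates, whose origin is the TCP and whose axes are the flange's). Camera axes: x right, y down, z forward; pixel columns grow to the right and rows downward; lengths in m; the calibration is good to about 2 mm. A picture is of the moment at which its call begins: read the wrist's pose just before it. get_calibration takes no time and is no camera call.
A pose or a line that the arm cannot do raises ctrl.MotionError and nothing moves.
- ctrl.hand_in(): hands the job in, once; it reports no verdict.
Trained networks look in the newest picture that a camera, given by its name, has taken for a name from the list of things; names that differ only in an ending like _2 or _b are one class to them, and where a whole thing is asked for, a point or a joint stands for the part that bears it (a point fixed in the world has none). Each returns a list of dicts, best first, with "score" (0 to 1); they miss things now and then, are a little off and sometimes report something else, mostly with a low value. They report only what shows in the picture. A call takes as long as a camera call.
- ctrl.masks_of(query, camera): "mask" (400x640 bool, what is visible of it).
- ctrl.landmark_of(query, camera): "at" ([x, y, z] in m, in world coordinates, good to about 4 mm: a listed point, or the origin of a listed thing).
The state is a dict: "t": time; "joint_positions": joint angles; "joint_vel": joint speeds; "effort": joint torques, N m; "tcp_pos": TCP position; "orientation": TCP orientation; "ft_force": force on the tool from outside, world axes, zero at the start; "moment": the same for the moment, N m; "opening": finger opening in m.
Only numpy, scipy, OpenCV 4.12 (cv2) and the standard library are available. Lean on these libraries where they do the work, as an engineer would, in place of code of your own. Each camera call takes 0.05 s, during which the arm holds its last target. There are 200 camera calls.

## Working session

There is one attempt and no reset: what is moved stays moved. The work goes in short steps, each a Python script; the robot and the scene stay as the last script left them, time stands still between calls to the robot, and variables do not carry over. Pictures are saved under pics/ and viewed, about 8 in all and at most 12, crops included, and the job is handed in when it is done.

```bash
mkdir -p pics; ls; python3 - <<'E'
from rig import ctrl
import cv2, numpy as np
for c in ("scene","top"):
    im=ctrl.read_camera(c); cv2.imwrite(f"pics/{c}0.png",im)
    k=ctrl.get_calibration(c); print(c,k)
    for q in ("jig","catch_top","tab_back","capacitor","heatsink","tape","flux"):
        r=ctrl.landmark_of(q,c)
        print(q,[(np.round(d["at"],4).tolist(),round(d["score"],2)) for d in r[:2]])
o=ctrl.observe();print(o["t"],o["tcp_pos"],o["orientation"],o["opening"],o["ft_force"],ctrl.tips_ahead)
E
```

```text
pics
scene {'fov_y': 46.79579379315947, 'cx': 324.20185830981035, 'cy': 198.0507019635535, 'D': array([-0.07241496,  0.        ,  0.        ,  0.        ,  0.        ]), 'R': array([[-0.32315037,  0.9462676 , -0.0123071 ],
       [ 0.67692336,  0.22204223, -0.7017635 ],
       [-0.66132337, -0.2351061 , -0.71230367]]), 't': array([ 0.16081113, -0.3204082 ,  1.38727744])}
jig [([0.5211, 0.0766, 0.0036], 0.65)]
catch_top [([0.5234, 0.1113, 0.0508], 0.91), ([0.5195, 0.0777, 0.0027], 0.27)]
tab_back [([0.4819, 0.0525, 0.0651], 0.86)]
capacitor [([0.405, 0.0943, 0.0077], 0.56)]
heatsink [([0.4828, -0.0516, 0.0129], 0.66), ([0.4033, 0.0899, 0.0096], 0.65)]
tape [([0.5374, 0.2039, 0.0075], 0.94)]
flux [([0.4933, -0.186, -0.0], 0.85), ([0.6857, 0.2677, -0.0011], 0.53)]
top {'fov_y': 56.85696957067698, 'cx': 321.6590248002618, 'cy': 200.44881613994423, 'D': array([-0.03920636,  0.        ,  0.        ,  0.        ,  0.        ]), 'R': array([[-0.09084126, -0.99586399,  0.00166642],
       [-0.97239313,  0.08833887, -0.21598113],
       [ 0.21494062, -0.02124042, -0.97639612]]), 't': array([0.07685791, 0.56275067, 0.75990699])}
jig [([0.5201, 0.0798, -0.0016], 0.57)]
catch_top [([0.5195, 0.1105, 0.0593], 0.73)]
tab_back [([0.4862, 0.0558, 0.0652], 0.96), ([0.5011, 0.3785, 0.0027], 0.58)]
capacitor [([0.4089, 0.0885, 0.0096], 0.53)]
heatsink [([0.4795, -0.0482, 0.0102], 0.62)]
tape [([0.536, 0.2056, 0.0065], 0.73)]
flux [([0.4926, -0.1896, -0.0008], 0.77)]
0.8 [0.23155568 0.47116807 0.40473959] [7.11304732e-01 3.05999368e+00 1.29561984e-04] 0.0849737901306617 [0.5877797  0.9806532  0.03313142] 0.1734
```

View pics/top0.png

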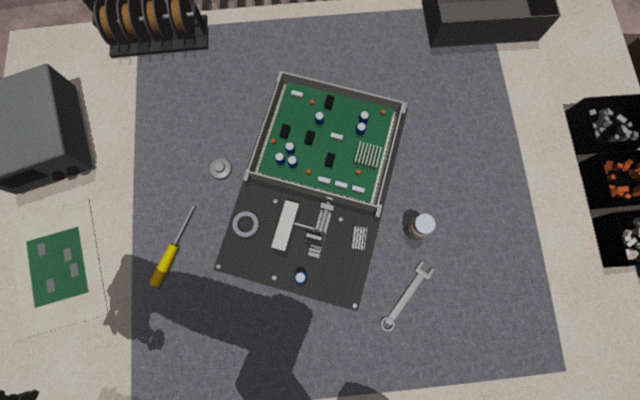

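View pics/scene0.png

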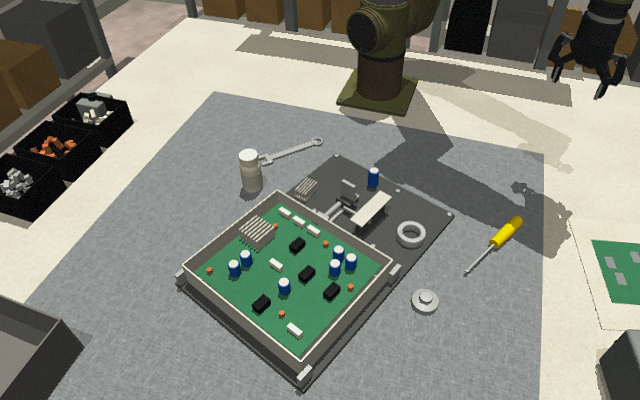

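```bash
cat > h.py <<'E'
from rig import ctrl
import cv2, numpy as np
def toplane(px,cam,z):
    k=ctrl.get_calibration(cam); f=200/np.tan(np.radians(k["fov_y"]/2))
    K=np.array([[f,0,k["cx"]],[0,f,k["cy"]],[0,0,1]])
    u=cv2.undistortPoints(np.float64(px).reshape(-1,1,2),K,np.array(k["D"])).reshape(-1,2)
    d=np.c_[u,np.ones(len(u))]@k["R"]; c=-k["R"].T@k["t"]
    return c+d*((z-c[2])/d[:,2])[:,None]
E
python3 - <<'E'
from h import *
P=toplane([[217,267],[358,308]],"top",.01); v=P[0]-P[1]
print("plate front corners",P.round(4).tolist(),np.linalg.norm(v),"yaw",np.degrees(np.arctan2(-v[0],v[1])))
L=[];B=[]
for c in ("scene","top"):
    ctrl.read_camera(c)
    for q,z in(("catch_top",.055),("tab_back",.078)):
        for m in ctrl.masks_of(q,c)[:1]:
            ys,xs=np.nonzero(m["mask"]); W=toplane(np.c_[xs,ys],c,z)[:,:2]
            r=cv2.minAreaRect((W*1000).astype(np.float32)); print(c,q,round(m["score"],2),len(xs),np.round(r[0],1),np.round(r[1],1),r[2])
    for q,b in (("catch_top",(-.013,.035)),("tab_back",(-.029,-.034)),("jig",(0,0))):
        r=ctrl.landmark_of(q,c)
        if r: L.append(r[0]["at"][:2]);B.append(b); print(q,np.round(r[0]["at"],4))
E
```

```text
plate front corners [[0.4453, 0.2766, 0.01], [0.3267, -0.034, 0.01]] 0.33248181800392346 yaw -20.906529623411174
scene catch_top 0.66 714 [526.1 113.7] [ 67.3 114.5] 48.70417022705078
scene tab_back 0.74 466 [538.7  62.6] [ 49.6 106.9] 87.2994613647461
tab_back [0.4826 0.054  0.067 ]
jig [0.5198 0.0757 0.0057]
top catch_top 0.78 777 [513.9  90. ] [ 79.1 109.9] 71.03278350830078
top tab_back 0.73 361 [517.5  41.2] [39.4 95.7] 74.05510711669922
catch_top [0.5198 0.1119 0.0565]
tab_back [0.519  0.1108 0.0571]
jig [ 0.5248  0.0784 -0.0006]
```

```bash
python3 - <<'E'
from h import *
for c,(u,v) in (("top",(285,225)),("scene",(372,210))):
    g=cv2.cvtColor(cv2.imread(f"pics/{c}0.png"),cv2.COLOR_BGR2GRAY)
    for th in (150,175,195):
        n,l=cv2.connectedComponents((g>th).astype(np.uint8),connectivity=4); k=l[v,u]
        if not k: print(c,th,g[v,u]);continue
        ys,xs=np.nonzero(l==k); W=toplane(np.c_[xs,ys],c,.055)[:,:2]*1000
        r=cv2.minAreaRect(W.astype(np.float32)); print(c,th,len(xs),np.round(r[0],1),np.round(r[1],1),round(r[2],1),W.mean(0))
s=cv2.imread("pics/scene0.png")[150:260,290:430]; t=cv2.imread("pics/top0.png")[180:290,230:370]
cv2.imwrite("pics/crop.png",np.vstack([cv2.resize(x,None,fx=2.7*1,fy=2.7,interpolation=cv2.INTER_CUBIC) for x in (s,t)]))
E
```

```text
top 150 669 [521.3 111.7] [ 30.4 108.2] 69.2 [520.58473979 111.94798328]
top 175 592 [521.5 111.2] [ 27.7 106. ] 69.3 [520.74305469 111.47916935]
top 195 179
scene 150 619 [516.7  99.1] [ 62.9 110.9] 69.5 [524.68303054 111.76780669]
scene 175 556 [519.8 106.1] [ 44.4 109.1] 69.6 [524.54755207 112.0888327 ]
scene 195 543 [522.3 112.3] [ 31.  107.8] 69.6 [524.19201342 112.64512475]
```

View pics/crop.png

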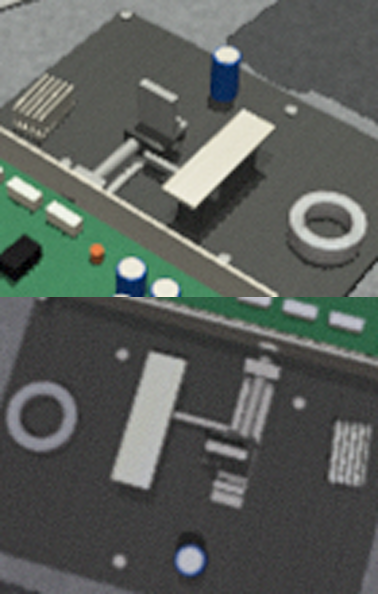

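```bash
cat >> h.py <<'E'
from scipy.spatial.transform import Rotation as Ro
yaw=np.radians(-20.6); c_,s_=np.cos(yaw),np.sin(yaw); R2=np.array([[c_,-s_],[s_,c_]])
O=np.array([.5215,.112])-R2@[-.013,.035]
def W(x,y,z): return np.r_[O+R2@[x,y],z]
X=np.r_[R2@[1,0],0]; Z=np.array([0,0,-1.])
def ori(sg): return Ro.from_matrix(np.c_[sg*X,np.cross(Z,sg*X),Z]).as_rotvec()
E
python3 - <<'E'
from h import *
print("O",O)
q0=np.array(ctrl.observe()["joint_positions"]); best=None
for sg in (1,-1):
    q=ctrl.ik(W(-.05,.0005,.30),ori(sg)); print(sg,None if q is None else np.round(q,2))
    if q is not None and (best is None or np.abs(q-q0).max()<best[0]): best=(np.abs(q-q0).max(),sg)
sg=best[1]; print("use",sg)
ctrl.reach(W(-.05,.0005,.30),ori(sg)); ctrl.move_gripper(.0545)
o=ctrl.observe(); print(o["t"],o["tcp_pos"],o["opening"],ctrl.tips_ahead,o["ft_force"])
cv2.imwrite("pics/w1.png",ctrl.read_camera("wrist")); print(ctrl.get_calibration("wrist"))
E
```

```text
O [0.52135432 0.07466397]
1 [ 0.19  0.26 -0.43  0.88  0.   -2.59]
-1 [ 0.19  0.26 -0.43  0.88  0.    0.55]
use -1
3.5083 [0.47469733 0.09302328 0.3000356 ] 0.05464656346710344 0.1734 [0.57823115 0.00504244 0.95766563]
{'fov_y': 59.85544756891917, 'cx': 316.6585176128512, 'cy': 198.53500804827743, 'D': array([-0.03439019,  0.        ,  0.        ,  0.        ,  0.        ]), 'hand_eye': array([[ 3.08419113e-04, -9.65777923e-01, -2.59370216e-01,
         6.53455007e-02],
       [ 9.99999947e-01,  3.24149137e-04, -1.78778572e-05,
         9.91750844e-04],
       [ 1.01340671e-04, -2.59370196e-01,  9.65777972e-01,
         3.26628121e-02],
       [ 0.00000000e+00,  0.00000000e+00,  0.00000000e+00,
         1.00000000e+00]])}
```

View pics/w1.png

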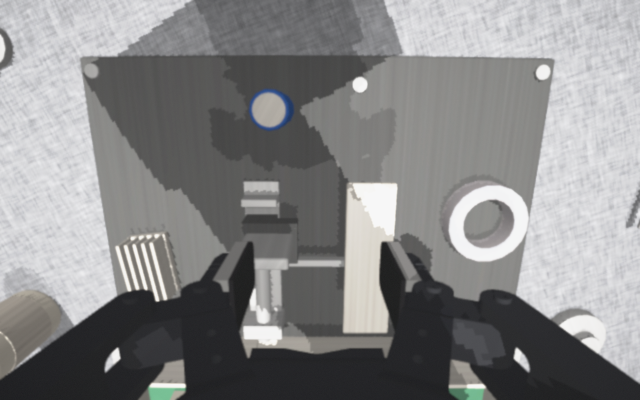

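```bash
cat >> h.py <<'E'
def projw(Pt,o=None,world=True):
    k=ctrl.get_calibration("wrist"); f=200/np.tan(np.radians(k["fov_y"]/2)); K=np.array([[f,0,k["cx"]],[0,f,k["cy"]],[0,0,1]])
    Pt=np.atleast_2d(np.float64(Pt))
    if world: Pt=(Pt-o["tcp_pos"])@Ro.from_rotvec(o["orientation"]).as_matrix()
    H=np.linalg.inv(k["hand_eye"]); Pc=Pt@H[:3,:3].T+H[:3,3]
    return cv2.projectPoints(Pc,np.zeros(3),np.zeros(3),K,np.array(k["D"]))[0].reshape(-1,2)
E
python3 - <<'E'
from h import *
o=ctrl.observe(); im=cv2.imread("pics/w1.png"); S=3
im=cv2.resize(im[160:350,180:440],None,fx=S,fy=S,interpolation=cv2.INTER_CUBIC)
def poly(P,col,w=True):
    p=((projw(P,o,w)-[180,160]+.5)*S).astype(np.int32); cv2.polylines(im,[p],True,col,1)
poly([W(x,y,.055) for x,y in((-.068,.019),(.042,.019),(.042,.051),(-.068,.051))],(0,0,255))
poly([W(x,y,.078) for x,y in((-.029,-.051),(-.021,-.051),(-.021,-.017),(-.029,-.017))],(0,255,0))
for d,col in ((.173,(255,0,0)),(.166,(255,0,255))):
  for s in (1,-1): poly([[x,s*y,d] for x,y in((-.011,.0273),(.011,.0273),(.011,.0418),(-.011,.0418))],col,False)
cv2.imwrite("pics/w1o.png",im)
E
```

```text
(no output)
```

View pics/w1o.png

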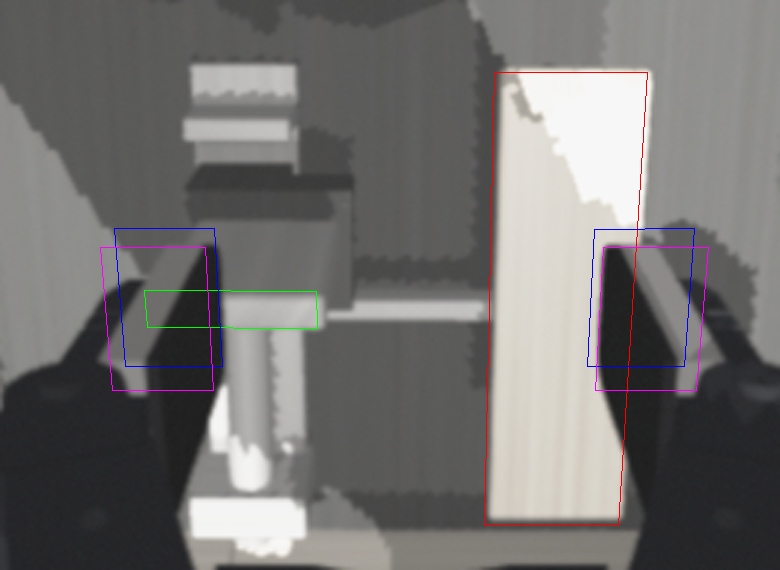

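```bash
python3 - <<'E'
from h import *
def st(s):
    o=ctrl.observe(); d=np.array(o["tcp_pos"][:2])-O
    print(s,round(o["t"],2),"cradle",(R2.T@d).round(4),"z",round(o["tcp_pos"][2],4),"F",np.round(o["ft_force"],1)); return o
ctrl.move_gripper(.060)
ctrl.move_linear(W(-.050,.0005,.236),feed=.08); st("above")
hit=ctrl.move_linear(W(-.050,.0005,.203),feed=.02,f_stop=13); st(f"press {hit}")
ctrl.sleep(.2); o=st("settled")
cv2.imwrite("pics/w2.png",ctrl.read_camera("wrist")); cv2.imwrite("pics/s2.png",cv2.resize(ctrl.read_camera("scene")[130:270,280:440],None,fx=3.5,fy=3.5,interpolation=cv2.INTER_CUBIC))
E
```

```text
above 4.74 cradle [-0.0497  0.0007] z 0.2364 F [ 0.2  0.3 -0.4]
press True 5.87 cradle [-0.05    0.0005] z 0.2131 F [-2.7 -1.6  8.3]
settled 6.07 cradle [-0.0501  0.0005] z 0.2131 F [-2.2 -0.5  8.4]
```

View pics/w2.png

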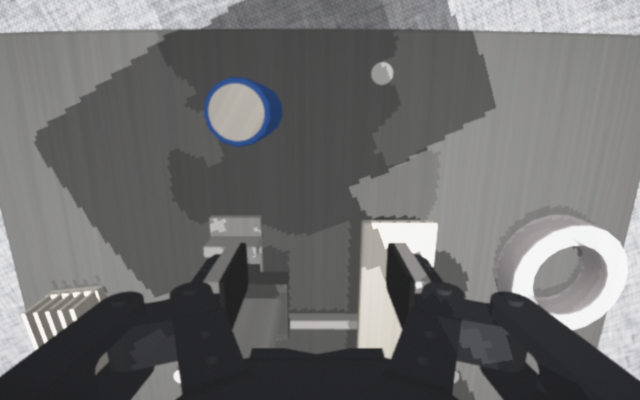

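View pics/s2.png

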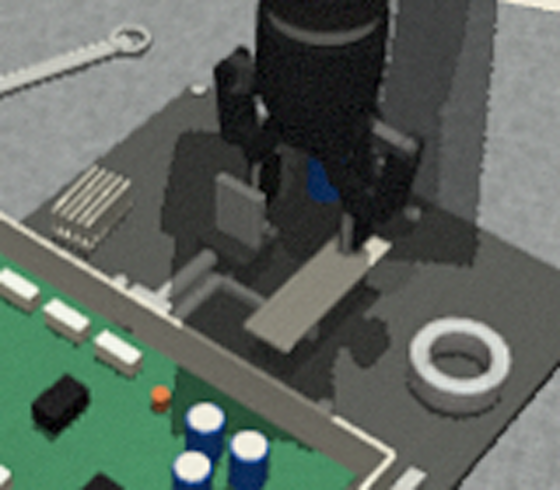

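```bash
python3 - <<'E'
from h import *
def st(s):
    o=ctrl.observe(); d=np.array(o["tcp_pos"][:2])-O; F=np.array(o["ft_force"])
    print(s,round(o["t"],2),"cradle",(R2.T@d).round(4),"z",round(o["tcp_pos"][2],4),"Fcr",(R2.T@F[:2]).round(1),round(F[2],1)); return o
z=.2131
h=ctrl.move_linear(W(-.050,.0005,z-.0015),feed=.01,f_stop=10); o=st(f"stiff {h}")
z=o["tcp_pos"][2]
for x in (-.044,-.030,-.015,-.002):
    h=ctrl.move_linear(W(x,.0005,z),feed=.04,f_stop=25); st(f"push {h}")
    if h: break
else:
    h=ctrl.move_linear(W(.012,.0005,z),feed=.02,f_stop=15); st(f"final {h}")
ctrl.sleep(.2); st("rest")
cv2.imwrite("pics/s3.png",cv2.resize(ctrl.read_camera("scene")[130:270,280:440],None,fx=3.5,fy=3.5,interpolation=cv2.INTER_CUBIC))
E
```

```text
stiff False 6.42 cradle [-0.0499  0.0005] z 0.2129 Fcr [-3.  -2.4] 14.3
push False 6.72 cradle [-0.0447  0.0005] z 0.2132 Fcr [-3.2 -1.2] 8.0
push False 7.22 cradle [-0.0338  0.0002] z 0.213 Fcr [-12.1  -0.6] 16.9
push False 7.74 cradle [-0.0194  0.0002] z 0.213 Fcr [-13.5   0.2] 17.2
push False 8.22 cradle [-0.0064  0.0001] z 0.213 Fcr [-13.5  -1.1] 17.6
final False 9.07 cradle [ 0.0048 -0.    ] z 0.2129 Fcr [-23.2   1.9] 24.8
rest 9.27 cradle [ 0.0048 -0.    ] z 0.2129 Fcr [-23.4   1.9] 24.7
```

View pics/s3.png

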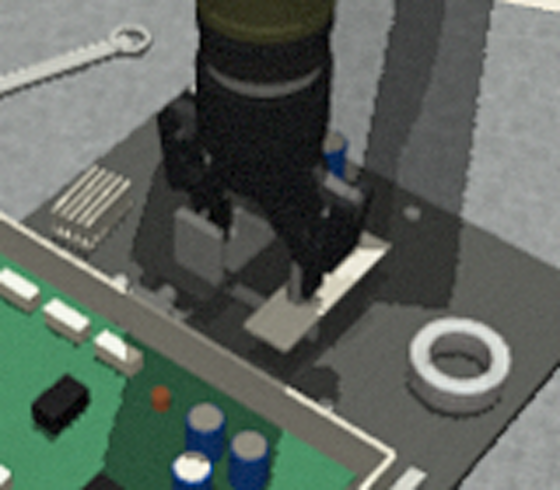

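```bash
python3 - <<'E'
from h import *
def st(s):
    o=ctrl.observe(); d=np.array(o["tcp_pos"][:2])-O; F=np.array(o["ft_force"])
    print(s,round(o["t"],2),"cradle",(R2.T@d).round(4),"z",round(o["tcp_pos"][2],4),"Fcr",(R2.T@F[:2]).round(1),round(F[2],1)); return o
h=ctrl.move_linear(W(.016,.0005,.2129),feed=.02,f_stop=25); o=st(f"more {h}")
for c in("scene","top"):
    ctrl.read_camera(c)
    for q in("tab_back","catch_top"):
        for r in ctrl.landmark_of(q,c)[:2]: print(c,q,(R2.T@(np.array(r["at"][:2])-O)).round(4),round(r["at"][2],4),round(r["score"],2))
E
```

```text
more False 9.67 cradle [ 0.006  -0.0002] z 0.2129 Fcr [-31.    4.3] 31.4
scene tab_back [ 0.0083 -0.0349] 0.0672 0.84
scene catch_top [-0.0139  0.0362] 0.0438 0.91
```

```bash
python3 - <<'E'
from h import *
o=ctrl.observe(); M=Ro.from_rotvec(o["orientation"]).as_matrix()
for y in (.0325,-.0325):
    t=np.array(o["tcp_pos"])+M@[0,y,.168]; print("tip cradle",(R2.T@(t[:2]-O)).round(4),t[2].round(4))
def proj(P,c):
    k=ctrl.get_calibration(c); f=200/np.tan(np.radians(k["fov_y"]/2)); K=np.array([[f,0,k["cx"]],[0,f,k["cy"]],[0,0,1]])
    return cv2.projectPoints(np.float64(P),cv2.Rodrigues(k["R"])[0],k["t"],K,np.array(k["D"]))[0].reshape(-1,2)
# front face of the tab (x=-.021+b) as the scene camera sees it
a=[]
for name,b in (("s0",None),("now",.042),("now",.036)):
    im=cv2.imread("pics/scene0.png") if b is None else ctrl.read_camera("scene")
    S=6;x0,y0=315,165; v=cv2.resize(im[y0:y0+65,x0:x0+65],None,fx=S,fy=S,interpolation=cv2.INTER_CUBIC)
    bb=b or 0.; P=[W(-.021+bb,y,z) for y,z in((-.051,.036),(-.051,.078),(-.017,.078),(-.017,.036))]
    cv2.polylines(v,[((proj(P,"scene")-[x0,y0]+.5)*S).astype(np.int32)],True,(0,0,255),1); a.append(v)
cv2.imwrite("pics/tab.png",cv2.resize(np.hstack(a),None,fx=.68,fy=.68))
E
```

```text
tip cradle [0.0013 0.0328] 0.045
tip cradle [ 0.0015 -0.0322] 0.0448
```

View pics/tab.png

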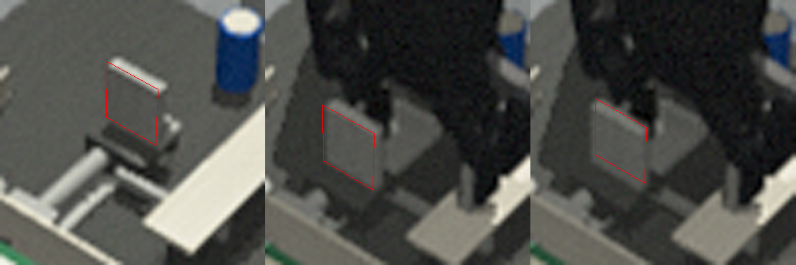

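```bash
python3 - <<'E'
from h import *
ctrl.move_linear(W(.0045,.0005,.2129),feed=.03); ctrl.sleep(.1); print(np.round(ctrl.observe()["ft_force"],1))
ctrl.move_linear(W(-.004,.0005,.2129),feed=.03); o=ctrl.observe(); print(o["t"],np.round(o["ft_force"],1))
ctrl.move_linear(W(-.004,.0005,.36),feed=.08)
ctrl.move_linear(W(-.15,.0005,.40),feed=.2)
ctrl.sleep(.3); o=ctrl.observe(); print(o["t"],o["tcp_pos"],np.round(o["ft_force"],1))
a=[]
for c,z in(("scene",(slice(130,270),slice(280,440))),("top",(slice(170,310),slice(220,380)))):
    im=ctrl.read_camera(c); a.append(cv2.resize(im[z],None,fx=2.4,fy=2.4,interpolation=cv2.INTER_CUBIC))
    for q in("tab_back","catch_top","capacitor","heatsink","tape"):
        for r in ctrl.landmark_of(q,c)[:1]: print(c,q,np.round(r["at"],4),"cradle",(R2.T@(np.array(r["at"][:2])-O)).round(4),round(r["score"],2))
cv2.imwrite("pics/end.png",np.hstack(a))
E
```

```text
[-7.9  1.3 10.8]
11.1333 [ 1.8 -1.9  4.9]
14.3333 [0.3816847  0.12771017 0.39962819] [0.4 0.1 0.4]
scene tab_back [0.5191 0.0398 0.0621] cradle [ 0.0102 -0.0334] 0.78
scene catch_top [0.5219 0.1154 0.0529] cradle [-0.0138  0.0383] 0.73
scene capacitor [0.4054 0.0916 0.0088] cradle [-0.1145 -0.0249] 0.59
scene heatsink [ 0.4827 -0.0534  0.0105] cradle [ 0.0089 -0.1335] 0.81
scene tape [0.5405 0.2042 0.0112] cradle [-0.0277  0.128 ] 0.71
top tab_back [0.5209 0.0375 0.0623] cradle [ 0.0127 -0.0349] 0.75
top catch_top [0.5192 0.1122 0.0563] cradle [-0.0152  0.0344] 0.57
top capacitor [0.4113 0.0897 0.0085] cradle [-0.1083 -0.0246] 0.48
top heatsink [ 0.4817 -0.0491  0.0107] cradle [ 0.0064 -0.1298] 0.85
top tape [0.5378 0.2018 0.0115] cradle [-0.0293  0.1248] 0.67
```

View pics/end.png

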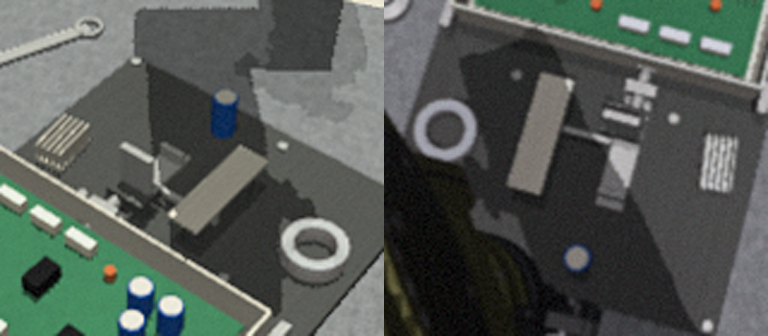

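The picture shows the bolt home in the wall, the paddle up, its cross-bar behind the carriage, and the bystanders in place. Force is zero and the arm is clear, so I'm handing in.

```bash
python3 -c "
from rig import ctrl
ctrl.hand_in(); print(ctrl.observe()['t'])"
```

```text
the job is handed in; nothing more can be done
the job is handed in; nothing more can be done
```

The lock is closed: the bolt is home, the catch has sprung up behind it, and I handed the job in shortly after 14.3 s of the 32 s allowed. No verdict is reported.

**What I did:** I set the fingers 60 mm apart and pressed the paddle down to its stop with one. With it held down, I slid the other along and pushed the tab until the bolt stopped. Then I eased off, lifted straight up and moved clear.

**Last checks:**
- **Catch while pushing:** the pressing fingertip was worked out at 45 mm, the fully-down height, when the bolt stopped.
- **Bolt:** when it stopped, the pushing finger's front face was at x = 12.5 mm in the cradle, against 13 mm expected. The tab's outline in the scene picture matched full travel (42 mm) and not 36 mm. After release, the landmarks put the tab at 10.2 mm (scene camera) and 12.7 mm (top camera).
- **Catch after release:** the paddle read 53 and 56 mm high, against 55 mm when up.
- **Loose things:** the capacitor, heat sink and tape were within about 4 mm of where they started. I did not measure the driver, spanner, flux jar and knob again, but the arm never went near them.
- **Contact:** the tool force was about zero with the arm clear.

**What disagreed:**
- **Tab position:** one landmark taken during the push put the tab at 8.3 mm, about 5 mm short. I went by the finger position and the outline instead.
- **Push force:** the arm gave way by about 10 mm against its command, and the force reached about 31 N forward and 31 N down. That was more than planned but well under the 120 N wrist limit.

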